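# Fit the pink grinding point in the spindle chuck

### The arm

A 6-joint arm with a two-finger parallel gripper is mounted at the origin on the work surface. World frame = base frame: x ahead of the robot, y to its left, z up, the work surface at z = 0. Lengths are in mm, angles in rad, forces in N, time in s.
With the tool pointing down it reaches from about 250 to 800 mm from the base axis. Payload 3.9 kg.
Tool frame: the origin (TCP) lies between the finger pads, 19 mm behind the fingertips; this is the grasp point; z points along the fingers, y is the line along which they close (so a half turn about z gives the same grasp; the last joint's range is limited). The gripper opens to 85 mm and grips with 20 to 120 N. Pads are 22 mm wide; open, the fingers measure 114 mm over their backs; the gripper's body (76 mm by 85 mm) begins 54 mm behind the grasp point. The pads swing forward as they close: fully open they stand 13 mm farther back than shut.
Start: joints at [1.133, 0.26, -0.138, 1.173, 0, 1.571], TCP at [222.567, 475.478, 250.004] pointing down, gripper open.
Joint ranges: [-2.78, 2.78], [-0.83, 1.72], [-1.28, 1.37], [-1.9, 2.12], [-1.57, 1.48], [-3.14, 3.14]. Speed limits (rad/s): [2.57, 2.57, 3.14, 3.14, 3.14, 3.14].

### API

Orientations are given as a 3x3 rotation matrix whose columns are the frame's x, y, z axes.
In Python, from cell import get_state, get_image, calibration, sign_off gives the robot as it stands.
- The arm moves only by the tool move_arm, never from a script. Its argument "moves" is a list of rows, each an object of numbers: "x", "y", "z": the shift along the tool's x, y, z in cm; "roll": the turn about the tool's z in rad. A call has 1 to 20 rows; each row shifts and turns the commanded pose from where the row before left it, along the tool's axes as they then stand; what a row does not reach is not made up. A row lasts 1/10 s, in which the tool goes at most 50 mm and 8.59 degrees, less where a joint would pass 70% of its speed; a pose out of reach is approached as far as the arm can. A call with a gripper value outside its range is refused whole. "grip" is the finger opening in cm, from 0 to 8.54, set as the call begins (left out, the last holds). The fingers move at their own pace and stop on an object; "grip_force" is the grip in N (left out, the last holds). Time passes only in rows, so rows that do not move let the fingers close. It gives the time, the measured TCP pose, the force, the opening and the grip force at its end, in the units of the state.
- get_state(): the state, without advancing time (a new reading comes with each control period).
- get_image(name): name is "side" or "top" or "wrist"; returns the picture (400x640x3 uint8, red, green, blue); there is no depth.
- calibration(name): a dict with "mtx" (3x3 intrinsics, pixels), "cam_to_world" (4x4, takes a point from camera to world coordinates). Camera axes: x right, y up, looking along -z (the intrinsics and any distortion apply to the point x, -y, -z); pixel columns grow to the right and rows downward; lengths in mm; the calibration is good to about 2 mm. A picture is of the moment at which its call begins: read the wrist's pose just before it. calibration takes no time and is no camera call; for the wrist camera it gives the pose at the moment of the call.
- sign_off(): hands the job in; it is judged then, once.
The state is a dict: "clock": time; "joints": joint angles; "qvel": joint speeds; "tau": joint torques, N m; "tcp_pos": TCP position; "tcp_rot": TCP orientation; "ft_force": force on the tool from outside, world axes, zero at the start; "torque": the same for the moment, N m; "grip_width": opening from 0.0 (shut) to 1.0 (fully open); "finger_force": force on a finger pad.
Only numpy, scipy, OpenCV 4.12 (cv2) and the standard library are available. Lean on these libraries where they do the work, as an engineer would, in place of code of your own. Each camera call takes 0.05 s, during which the arm holds its last target. There are 200 camera calls.

### The job

Take the pink grinding point from the wooden rack and fit it in the chuck of the bench spindle, its brass collar flat on the tops of the open jaws. Then turn the chuck's sleeve clockwise until all three jaws grip the shank firmly and the point stands straight, but do not overtighten it. Leave the other points and the things on the bench where they are.

Things in the scene. Friction and masses are not known exactly. Their poses are not given: they have to be found in the camera images.
- spindle: Upright bench spindle, fixed: blue housing 120 x 120 mm, 26 mm high, a flange of 68 mm diameter up to 32 mm, and above it the chuck on the vertical axis. Origin: centre of its underside on the bench, on the chuck's axis, z up. A point in the chuck stands up to 93 mm.
- chuck_face (a point): Point on the chuck's axis level with the tops of the three jaws, 68 mm above the bench. The space below it, between the jaws, is open down to 42 mm above the bench.
- sleeve_grip (a point): Point on the chuck's axis 60 mm above the bench, a good TCP height to grip the sleeve: a plain ribbed aluminium ring, 52 mm diameter, from 34 to 66 mm above the bench, an orange mark on its rim. It is gripped from above at any yaw and turns about the vertical axis. Clockwise seen from above closes the jaws.
- jaw0: One of three jaws: dark steel tooth inside the sleeve, 8 mm (radial) x 8 x 26 mm high, its top 2 mm above the sleeve. Origin: middle of its top edge on the bore side; x points outwards from the chuck's axis, z up. All three move in together, 3 mm per radian of sleeve turn; at the start they leave a bore of 15 to 24 mm diameter.
- jaw1: The second jaw, 120 degrees round from the first; same shape and origin.
- jaw2: The third jaw, 240 degrees round from the first; same shape and origin.
- rack: Fixed wooden block 60 (x) x 180 (y) x 36 mm with three 15 mm wide holes, 30 mm deep, in a row along its y axis at -58, 0 and +58 mm. Origin: centre of its underside. A point stands loosely in each hole, its collar on the top of the block.
- pink_point: The mounted point to fit: steel shank 10 mm diameter and 24 mm long with a stepped end 7 mm thick, brass collar 30 mm diameter and 5 mm thick, and on it a pink cylindrical stone 18 mm diameter and 20 mm high. Origin: centre of the collar's underside; z points up to the stone, so the shank reaches to z = -24 mm and the stone from +5 to +25 mm. About 60 g.
- green_point: Bystander in the rack: the same shank and collar with a dark green head, 22 mm diameter.
- white_point: Bystander in the rack: the same shank and collar with an off-white head, 24 mm diameter.
- brush_pot: Bystander: terracotta pot 92 mm diameter, 95 mm high, with brushes up to 240 mm. Origin: centre of its underside.
- clay_bowl: Bystander: grey clay bowl, 110 mm diameter, 50 mm high. Origin: centre of its underside.
- loose_brush: Bystander: a brush lying on the bench. Origin: under its middle.
- sleeve_top (a point): Centre of the sleeve's upper rim, 66 mm up. The sleeve runs with about 0.25 N m of drag and stays where left. The jaws meet the shank 0.9 to 2.4 rad after the start (unknown), so a second or third grip may be needed. From there the torque rises, about 0.5 N m per rad: 0.12 to 0.3 N m over the drag is firm, 0.4 over it is overtight.

How it is judged (in metres and radians):
On the way, in this order (a step that is already met when the one before it is completed fails the run):
1. the pink point stands in the chuck, its collar on the tops of the jaws, let go (horizontal distance between pink_point and chuck_face below 0.009 m and z of pink_point in the frame of chuck_face between -0.003 and 0.003 m and angle between pink_point's own z axis and vertical below 0.12 rad and contact force between pink_point and the fingers below 0.3 N), for 0.2 s.
2. all three jaws grip the shank (contact force between pink_point and jaw0 above 10 N and contact force between pink_point and jaw1 above 10 N and contact force between pink_point and jaw2 above 10 N), for 0.2 s.
At the end, for the whole second after the job is handed in: The pink point stands at rest in the chuck, centred within 3 mm, upright within 0.06 rad, its collar within 3 mm of the jaw tops, each of the three jaws pressing on it with more than 10 N; the green and white points still stand in the rack, within 20 mm of where they were (all of step 2 and horizontal distance between pink_point and chuck_face below 0.003 m and z of pink_point in the frame of chuck_face between -0.003 and 0.003 m and angle between pink_point's own z axis and vertical below 0.06 rad and linear speed of pink_point below 0.02 m/s and distance of each of green_point, white_point from where it was at the start of the episode below 0.02 m and angle between each of green_point, white_point's own z axis and vertical below 0.3 rad); the robot touches nothing.
It fails at once if the point is overtightened: a jaw presses on it with more than 45 N (contact force between pink_point and jaw0 above 45 N or contact force between pink_point and jaw1 above 45 N or contact force between pink_point and jaw2 above 45 N).
It fails at once if another point, the pot, the bowl or the loose brush is moved by more than 30 mm (distance of any of green_point, white_point, brush_pot, clay_bowl, loose_brush from where it was at the start of the episode above 0.03 m).
It also fails if it takes over 67 s, if anything falls off the work surface, if the arm or the gripper's body presses on something with over 40 N, if the wrist force passes 120 N, or if a joint passes its speed limit or range.

## Working session

There is one attempt and no reset: what is moved stays moved. The work goes in short steps, Python scripts to look and compute and a tool call to move; the robot and the scene stay as the last step left them, time stands still between calls to the robot, and variables do not carry over. Pictures are saved under pics/ and viewed, at most 10 in all, crops included, and the job is handed in when it is done.

Besides the shell and the picture viewer there is one more tool, called after ">>>" by a JSON object that holds its "op" and its "data". move_arm: Moves the arm, as the interface text tells. Its arguments: {"type":"object","properties":{"moves":{"type":"array"},"grip":{"type":"number"},"grip_force":{"type":"number"}},"required":["moves"]}

```bash
mkdir -p pics; python3 - <<'E'
from cell import *
import cv2,numpy as np
s=get_state();print(s['clock'],s['tcp_pos'],s['tcp_rot'],s['grip_width'])
for n in('top','side'):
    cv2.imwrite(f'pics/{n}.png',get_image(n)[:,:,::-1]);c=calibration(n);print(n,np.round(c['mtx'],1).tolist(),np.round(c['cam_to_world'],3).tolist(),c.keys())
E
```

```text
0.0 [222.29047052 474.88877841 249.15809254] [[-9.05685906e-01  4.23948527e-01 -8.28256657e-04]
 [ 4.23949336e-01  9.05684126e-01 -1.79558323e-03]
 [-1.10959608e-05 -1.97737329e-03 -9.99998045e-01]] 1.000965707494569
top [[363.5, 0.0, 318.8], [0.0, 363.5, 200.5], [0.0, 0.0, 1.0]] [[-0.025, 0.982, -0.187, 401.127], [-1.0, -0.025, 0.002, 26.763], [-0.003, 0.187, 0.982, 1223.716], [0.0, 0.0, 0.0, 1.0]] dict_keys(['mtx', 'cam_to_world'])
side [[378.0, 0.0, 316.6], [0.0, 378.0, 197.3], [0.0, 0.0, 1.0]] [[-0.969, 0.133, -0.207, 427.288], [-0.246, -0.552, 0.797, 832.802], [-0.008, 0.823, 0.568, 674.942], [0.0, 0.0, 0.0, 1.0]] dict_keys(['mtx', 'cam_to_world'])
```

View pics/top.png

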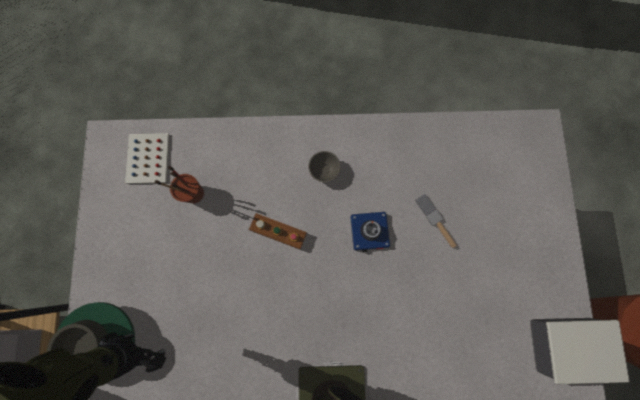

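View pics/side.png

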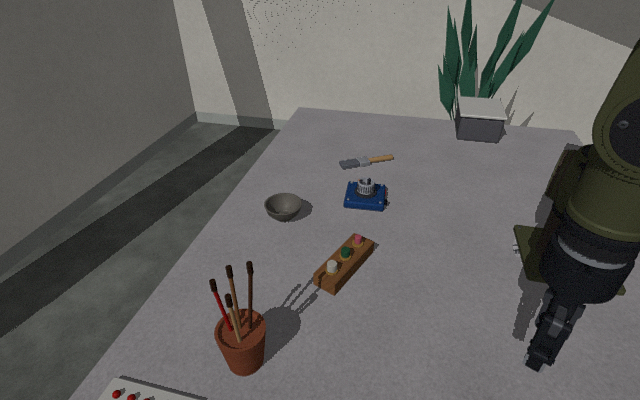

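The top view shows the rack at about (278,231), with the pink point at its right end (294,237), and the chuck at (372,230). The side view shows the pink point at (358,239) and the chuck at (366,186). Next I'll enlarge both.

```bash
python3 - <<'E'
import cv2,numpy as np
t=cv2.imread('pics/top.png');s=cv2.imread('pics/side.png')
a=cv2.resize(t[205:255,245:405],None,fx=5,fy=5,interpolation=cv2.INTER_CUBIC)
b=cv2.resize(s[170:295,305:405],None,fx=2.8,fy=2.8,interpolation=cv2.INTER_CUBIC)
o=np.zeros((600,800,3),np.uint8);o[:250]=a;o[250:250+b.shape[0],:b.shape[1]]=b
c=cv2.resize(t[210:250,350:395],None,fx=8,fy=8,interpolation=cv2.INTER_CUBIC);o[260:260+320,400:400+360]=c
cv2.imwrite('pics/crop.png',o)
E
```

```text
(no output)
```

View pics/crop.png

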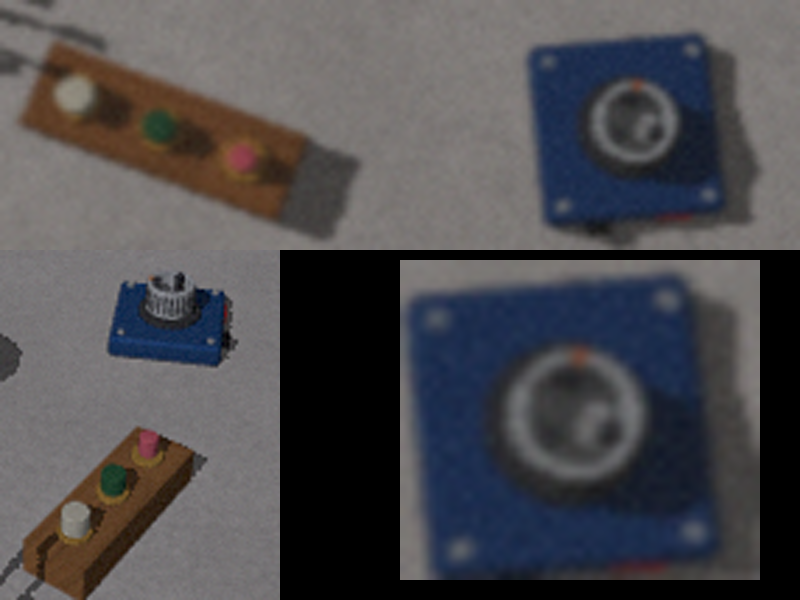

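The enlarged crop shows the stone top at crop (242,157), green at (160,127) and white at (76,95). The sleeve rim is centred at (634,121), with the orange mark at (637,86).

```bash
cat > h.py <<'E'
from cell import *
import numpy as np,cv2
def p2w(c,u,v,z):
    T=np.array(c['cam_to_world']);d=np.linalg.inv(c['mtx'])@[u,v,1];d=T[:3,:3]@(d*[1,-1,-1])
    o=T[:3,3];return o+d*(z-o[2])/d[2]
def w2p(c,p):
    T=np.array(c['cam_to_world']);q=T[:3,:3].T@(np.array(p)-T[:3,3])*[1,-1,-1];q=c['mtx']@q;return q[:2]/q[2]
def delta(p,yawvec=None):
    s=get_state();return np.round(np.array(s['tcp_rot']).T@(np.array(p)-s['tcp_pos'])/10,2)
E
python3 - <<'E'
from h import *
c=calibration('top')
for n,u,v,z in(('pink',242,157,61),('green',160,127,61),('white',76,95,61),('sleeve',634,121,66),('rack',52,43,36),('rack',303,135,36)):
    print(n,p2w(c,(u+.5)/5-.5+245,(v+.5)/5-.5+205,z).round(1))
w=calibration('wrist');s=get_state()
R=np.array(s['tcp_rot']);T=w['cam_to_world'];print('cam in tool',(R.T@(T[:3,3]-s['tcp_pos'])).round(1),(R.T@T[:3,:3]).round(3).tolist(),w['mtx'].round(1).tolist())
E
```

```text
pink [509.3 109.8  61. ]
green [529.9 162.1  61. ]
white [551.9 216.2  61. ]
sleeve [ 525.6 -141.2   66. ]
rack [590.1 236.3  36. ]
rack [525.   71.4  36. ]
cam in tool [  79.2    0.4 -124.4] [[0.0, 0.95, 0.313], [1.0, -0.0, 0.0], [0.0, 0.313, -0.95]] [[280.4, 0.0, 318.6], [0.0, 280.4, 204.8], [0.0, 0.0, 1.0]]
```

```bash
python3 - <<'E'
from h import *
print(delta([509.3,109.8,150]))
E
```

```text
[-41.47 -20.89   9.96]
```

>>> {"op": "move_arm", "data": {"moves": [{"x": -2.96,"y": -1.49,"z": 0.5},{"x": -2.96,"y": -1.49,"z": 0.5},{"x": -2.96,"y": -1.49,"z": 0.5},{"x": -2.96,"y": -1.49,"z": 0.5},{"x": -2.96,"y": -1.49,"z": 0.5},{"x": -2.96,"y": -1.49,"z": 0.5},{"x": -2.96,"y": -1.49,"z": 0.5},{"x": -2.96,"y": -1.49,"z": 0.5},{"x": -2.96,"y": -1.49,"z": 0.5},{"x": -2.96,"y": -1.49,"z": 0.5},{"x": -2.96,"y": -1.49,"z": 0.5},{"x": -2.96,"y": -1.49,"z": 0.5},{"x": -2.96,"y": -1.49,"z": 0.5},{"x": -2.96,"y": -1.49,"z": 0.5}]}}

```text
invalid input
```

>>> {"op": "move_arm", "data": {"moves": [{"roll": 0.14},{"roll": 0.14},{"roll": 0.14},{"roll": 0.14},{"roll": 0.14},{"roll": 0.14},{"roll": 0.14},{"roll": 0.14},{"roll": 0.14},{"roll": 0.14},{"roll": 0.11},{"z": 0.5},{"z": 0.5},{},{}], "grip": 6.0}}

```text
invalid input
```

```bash
python3 - <<'E'
from h import *
s=get_state();c=calibration('wrist');im=get_image('wrist')
print(s['clock'],s['tcp_pos'],np.round(s['tcp_rot'],3).tolist(),np.round(s['joints'],3),s['grip_width'])
np.save('c1.npy',c,allow_pickle=True);cv2.imwrite('pics/w1.png',im[:,:,::-1])
for n,p in(('pink',(509.3,109.8,61)),('green',(529.9,162.1,61))):print(n,w2p(c,p))
E
```

```text
0.1 [222.32768845 474.94949368 249.24693944] [[-0.906, 0.424, -0.001], [0.424, 0.906, -0.002], [-0.0, -0.002, -1.0]] [ 1.133  0.261 -0.139  1.173 -0.     1.571] 0.998682278672028
pink [188.82165143 435.14430688]
green [223.38104788 433.6997539 ]
```

View pics/w1.png

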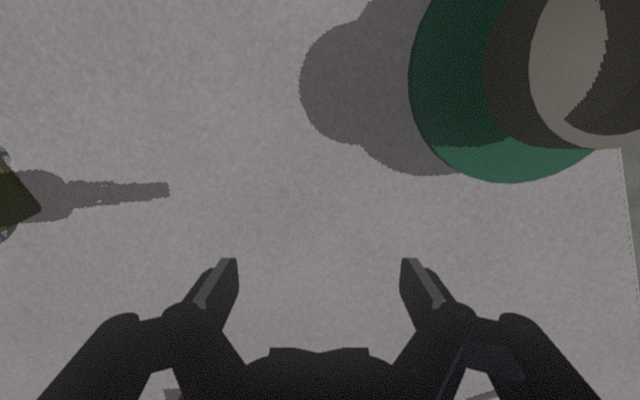

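Both moves were refused and the arm hasn't moved. The wrist view only shows the bench, with the fingertips at (230,262) and (408,262). I'll retry with all keys given in each row.

>>> {"op": "move_arm", "data": {"moves": [{"x": -2.96,"y": -1.49,"z": 0.5,"roll": 0},{"x": -2.96,"y": -1.49,"z": 0.5,"roll": 0},{"x": -2.96,"y": -1.49,"z": 0.5,"roll": 0},{"x": -2.96,"y": -1.49,"z": 0.5,"roll": 0},{"x": -2.96,"y": -1.49,"z": 0.5,"roll": 0},{"x": -2.96,"y": -1.49,"z": 0.5,"roll": 0},{"x": -2.96,"y": -1.49,"z": 0.5,"roll": 0},{"x": -2.96,"y": -1.49,"z": 0.5,"roll": 0},{"x": -2.96,"y": -1.49,"z": 0.5,"roll": 0},{"x": -2.96,"y": -1.49,"z": 0.5,"roll": 0},{"x": -2.96,"y": -1.49,"z": 0.5,"roll": 0},{"x": -2.96,"y": -1.49,"z": 0.5,"roll": 0},{"x": -2.96,"y": -1.49,"z": 0.5,"roll": 0},{"x": -2.96,"y": -1.49,"z": 0.5,"roll": 0}]}}

```text
clock: 1.55
tcp_pos: [509.9, 109.6, 179.5]
tcp_rot: [[-0.906, 0.424, -0.001], [0.424, 0.906, -0.0], [0.0, -0.0, -1.0]]
ft_force: [-0.3, 0.0, 0.2]
grip_width: 1.002
finger_force: 0.0
```

>>> {"op": "move_arm", "data": {"moves": [{"x": 0,"y": 0,"z": 0,"roll": 0.14},{"x": 0,"y": 0,"z": 0,"roll": 0.14},{"x": 0,"y": 0,"z": 0,"roll": 0.14},{"x": 0,"y": 0,"z": 0,"roll": 0.14},{"x": 0,"y": 0,"z": 0,"roll": 0.14},{"x": 0,"y": 0,"z": 0,"roll": 0.14},{"x": 0,"y": 0,"z": 0,"roll": 0.14},{"x": 0,"y": 0,"z": 0,"roll": 0.14},{"x": 0,"y": 0,"z": 0,"roll": 0.14},{"x": 0,"y": 0,"z": 0,"roll": 0.14},{"x": 0,"y": 0,"z": 0,"roll": 0.11},{"x": 0,"y": 0,"z": 0.5,"roll": 0},{"x": 0,"y": 0,"z": 0.5,"roll": 0},{"x": 0,"y": 0,"z": 0,"roll": 0},{"x": 0,"y": 0,"z": 0,"roll": 0}], "grip": 6.0}}

```text
clock: 3.05
tcp_pos: [509.1, 110.8, 169.6]
tcp_rot: [[0.367, 0.93, -0.001], [0.93, -0.367, -0.0], [-0.001, -0.001, -1.0]]
ft_force: [-0.4, -0.1, 0.5]
grip_width: 0.702
finger_force: 0.0
```

```bash
python3 - <<'E'
from h import *
s=get_state();c=calibration('wrist');im=get_image('wrist')
print(s['clock'],s['tcp_pos'],np.round(s['tcp_rot'],3).tolist(),np.round(s['joints'],3),s['grip_width'])
np.save('c1.npy',c,allow_pickle=True);cv2.imwrite('pics/w2.png',im[:,:,::-1])
for n,p in(('pink',(509.3,109.8,61)),('green',(529.9,162.1,61))):print(n,w2p(c,p))
E
```

```text
3.05 [509.11203384 110.78490297 169.55771332] [[0.367, 0.93, -0.001], [0.93, -0.367, -0.0], [-0.001, -0.001, -1.0]] [ 0.214  0.302 -0.297  0.973  0.     2.161] 0.7022344289948923
pink [318.04091881 209.90399969]
green [317.94268032 144.96025945]
```

View pics/w2.png

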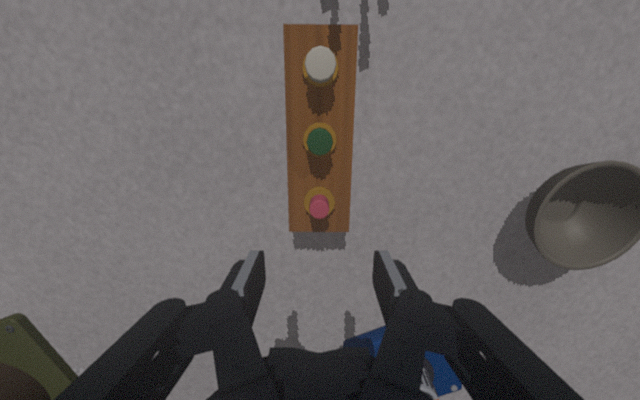

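The rack lies upright in the wrist view, with the pink stone at about (319,207) and its collar at (319,203). The fingers straddle its column correctly.

```bash
python3 - <<'E'
from h import *
c=np.load('c1.npy',allow_pickle=True).item()
im=cv2.imread('pics/w2.png').astype(int);b,g,r=[im[:,:,i] for i in range(3)]
m=((r>g+35)&(b>g+8));m[:180]=0;m[235:]=0
y,x=np.nonzero(m);print(len(x),x.mean(),x.min(),x.max(),y.mean(),y.min(),y.max())
# predicted silhouettes for a cylinder at p: rows of top disc
def fit(p):
    a=np.linspace(0,2*np.pi,40);return np.vstack([[w2p(c,(p[0]+9*np.cos(t),p[1]+9*np.sin(t),z)) for t in a] for z in(61,41)])
q=fit((509.3,109.8));print(q.min(0),q.max(0))
from scipy.optimize import least_squares
f=lambda p:np.r_[fit(p).min(0)-[x.min()-.0,y.min()],fit(p).max(0)-[x.max(),y.max()]]
s=least_squares(f,[509,110]);print(s.x,f(s.x))
print(delta([*s.x,62]))
E
```

```text
279 318.83870967741933 310 328 206.4516129032258 195 217
[307.81255087 193.81800774] [328.2609586  219.45092576]
[510.31354777 110.06163177] [-1.23259788 -1.81399388  1.23212896  1.80485679]
[-0.03  0.12 10.78]
```

>>> {"op": "move_arm", "data": {"moves": [{"x": 0,"y": 0.12,"z": 1.5,"roll": 0},{"x": 0,"y": 0,"z": 2,"roll": 0},{"x": 0,"y": 0,"z": 2,"roll": 0},{"x": 0,"y": 0,"z": 2,"roll": 0},{"x": 0,"y": 0,"z": 1.5,"roll": 0},{"x": 0,"y": 0,"z": 1.0,"roll": 0},{"x": 0,"y": 0,"z": 0.6,"roll": 0},{"x": 0,"y": 0,"z": 0,"roll": 0},{"x": 0,"y": 0,"z": 0,"roll": 0}]}}

```text
clock: 4.0
tcp_pos: [511.1, 110.5, 64.5]
tcp_rot: [[0.368, 0.93, 0.001], [0.93, -0.368, 0.0], [0.001, 0.001, -1.0]]
ft_force: [-0.2, -0.1, 0.7]
grip_width: 0.707
finger_force: 0.0
```

>>> {"op": "move_arm", "data": {"moves": [{"x": 0,"y": 0,"z": 0,"roll": 0},{"x": 0,"y": 0,"z": 0,"roll": 0},{"x": 0,"y": 0,"z": 0,"roll": 0},{"x": 0,"y": 0,"z": 0,"roll": 0},{"x": 0,"y": 0,"z": 0,"roll": 0},{"x": 0,"y": 0,"z": 0,"roll": 0},{"x": 0,"y": 0,"z": 0,"roll": 0},{"x": 0,"y": 0,"z": 0,"roll": 0}], "grip": 1.2, "grip_force": 40}}

```text
clock: 4.8
tcp_pos: [511.0, 110.5, 64.6]
tcp_rot: [[0.368, 0.93, 0.001], [0.93, -0.368, 0.0], [0.001, 0.001, -1.0]]
ft_force: [-0.7, -0.1, 5.6]
grip_width: 0.183
finger_force: 39.1
```

>>> {"op": "move_arm", "data": {"moves": [{"x": 0,"y": 0,"z": -1.0,"roll": 0},{"x": 0,"y": 0,"z": -2,"roll": 0},{"x": 0,"y": 0,"z": -3,"roll": 0},{"x": 0,"y": 0,"z": -3,"roll": 0},{"x": 0,"y": 0,"z": -2,"roll": 0},{"x": 0,"y": 0,"z": 0,"roll": -0.14},{"x": 0,"y": 0,"z": 0,"roll": -0.14},{"x": 0,"y": 0,"z": 0,"roll": -0.14},{"x": 0,"y": 0,"z": 0,"roll": -0.14},{"x": 0,"y": 0,"z": 0,"roll": -0.14},{"x": 0,"y": 0,"z": 0,"roll": -0.14},{"x": 0,"y": 0,"z": 0,"roll": -0.14},{"x": 0,"y": 0,"z": 0,"roll": -0.14},{"x": 0,"y": 0,"z": 0,"roll": -0.14},{"x": 0,"y": 0,"z": 0,"roll": -0.14},{"x": 0,"y": 0,"z": 0,"roll": -0.14},{"x": 0,"y": 0,"z": 0,"roll": -0.14},{"x": 0,"y": 0,"z": 0,"roll": -0.14},{"x": 0,"y": 0,"z": 0,"roll": -0.14},{"x": 0,"y": 0,"z": 0,"roll": -0.14}]}}

```text
clock: 6.8
tcp_pos: [510.2, 110.3, 174.1]
tcp_rot: [[-0.988, -0.157, -0.001], [-0.157, 0.988, -0.0], [0.001, -0.0, -1.0]]
ft_force: [-0.5, 0.2, -0.2]
grip_width: 0.187
finger_force: 39.0
```

>>> {"op": "move_arm", "data": {"moves": [{"x": 0,"y": 0,"z": 0,"roll": -0.14},{"x": 0,"y": 0,"z": 0,"roll": -0.14},{"x": 0,"y": 0,"z": 0,"roll": -0.14},{"x": 0,"y": 0,"z": 0,"roll": -0.14},{"x": 0,"y": 0,"z": 0,"roll": -0.14},{"x": 0,"y": 0,"z": 0,"roll": -0.14},{"x": 0,"y": 0,"z": 0,"roll": -0.14},{"x": 0,"y": 0,"z": 0,"roll": -0.06}]}}

```text
clock: 7.6
tcp_pos: [510.2, 110.3, 174.1]
tcp_rot: [[-0.366, -0.931, -0.001], [-0.931, 0.366, -0.0], [0.0, 0.0, -1.0]]
ft_force: [0.4, 0.1, -0.9]
grip_width: 0.184
finger_force: 39.0
```

```bash
python3 - <<'E'
from h import *
s=get_state();print(s['clock'],s['tcp_pos'],np.round(s['tcp_rot'],3).tolist(),np.round(s['joints'],3),s['grip_width'],s['finger_force'])
print(delta([525.6,-100,170]),delta([525.6,-141,170]))
E
```

```text
7.6 [510.21927674 110.34984627 174.14579154] [[-0.366, -0.931, -0.001], [-0.931, 0.366, -0.0], [0.0, 0.0, -1.0]] [ 0.213  0.3   -0.287  0.984 -0.    -0.983] 0.18375877900745663 38.99600565433502
[19.01 -9.13  0.42] [ 22.83 -10.63   0.42]
```

>>> {"op": "move_arm", "data": {"moves": [{"x": 1.71,"y": -0.84,"z": 0,"roll": 0},{"x": 1.71,"y": -0.84,"z": 0,"roll": 0},{"x": 1.71,"y": -0.84,"z": 0,"roll": 0},{"x": 1.71,"y": -0.84,"z": 0,"roll": 0},{"x": 1.71,"y": -0.84,"z": 0,"roll": 0},{"x": 1.71,"y": -0.84,"z": 0,"roll": 0},{"x": 1.71,"y": -0.84,"z": 0,"roll": 0},{"x": 1.71,"y": -0.84,"z": 0,"roll": 0},{"x": 1.71,"y": -0.84,"z": 0,"roll": 0},{"x": 1.71,"y": -0.84,"z": 0,"roll": 0},{"x": 0,"y": 0,"z": 0,"roll": 0},{"x": 0,"y": 0,"z": 0,"roll": 0}]}}

```text
clock: 8.8
tcp_pos: [525.1, -79.5, 174.1]
tcp_rot: [[-0.37, -0.929, -0.0], [-0.929, 0.37, 0.001], [-0.0, 0.001, -1.0]]
ft_force: [0.6, 0.8, -1.0]
grip_width: 0.188
finger_force: 39.0
```

```bash
python3 - <<'E'
from h import *
s=get_state();c=calibration('wrist');im=get_image('wrist')
print(s['clock'],s['tcp_pos'])
np.save('c2.npy',c,allow_pickle=True);cv2.imwrite('pics/w3.png',im[:,:,::-1])
u,v=w2p(c,(525.6,-141.2,66));print(u,v)
a=im[100:400,160:560,::-1];o=cv2.resize(a,None,fx=2,fy=2,interpolation=cv2.INTER_CUBIC)
cv2.imwrite('pics/w3c.png',o)
E
```

```text
8.8 [525.13675707 -79.48195272 174.06557142]
291.19036265506884 141.94564054506478
```

View pics/w3c.png

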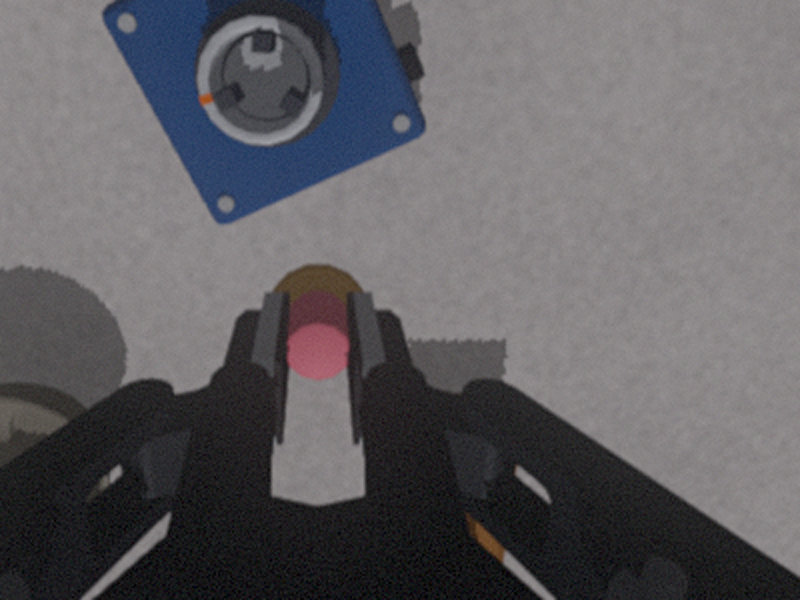

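The chuck is clearly visible, with crop ring edges at x 197–324 and y 15–146 and jaw tops near (263,42), (230,95) and (295,98). The held stone's top is centred at about (319,351), and the collar's upper edge is at y=264, centre x about 319. The point looks straight in the grip.

```bash
python3 - <<'E'
from h import *
from scipy.optimize import least_squares
c=np.load('c2.npy',allow_pickle=True).item()
C=lambda u,v:np.array([(u+.5)/2-.5+160,(v+.5)/2-.5+100])
a=np.linspace(0,2*np.pi,181)
circ=lambda p,r,z:np.array([w2p(c,(p[0]+r*np.cos(t),p[1]+r*np.sin(t),z)) for t in a])
def box(q):return np.r_[q.min(0),q.max(0)]
lo=C(197,15);hi=C(324,146);obs=np.r_[lo,hi]
f=lambda p:box(circ(p,26,66))-obs
s=least_squares(f,[525,-141]);print('sleeve',s.x,f(s.x))
J=[p2w(c,*C(*q),68)[:2] for q in((263,42),(230,95),(295,98))];print('jaws',J,np.mean(J,0),[np.linalg.norm(j-np.mean(J,0)) for j in J])
obs2=np.r_[C(287,323),C(350,380)]
for zz in(168,170.5,173):
  f=lambda p:box(circ(p,9,zz))-obs2
  s=least_squares(f,[525,-79]);top=C(319,264)[1]
  print(zz,s.x,f(s.x),'collar top row',box(circ(s.x,15,zz-20))[1],top, box(circ(s.x,15,zz-20))[[0,2]],C(273,0)[0],C(366,0)[0])
E
```

```text
sleeve [ 526.22584837 -142.10730246] [-0.30809259  0.02900024  0.30897681 -0.01024523]
jaws [array([ 518.78143551, -156.30667634]), array([ 539.40439264, -142.37827122]), array([ 515.40126631, -131.51427067])] [ 524.52903149 -143.39973941] [np.float64(14.128831531206178), np.float64(14.910391229325935), np.float64(14.986008952064843)]
168 [526.99596348 -77.0237256 ] [-1.10327807 -0.38728129  1.10277934  0.46695715] collar top row 234.58411309787866 231.75 [294.01869179 343.8828737 ] 296.25 342.75
170.5 [526.41842485 -78.48435432] [-1.43231488 -0.65434078  1.43165693  0.77194989] collar top row 233.87817931839635 231.75 [293.58644943 344.31302167] 296.25 342.75
173 [525.84109805 -79.9444598 ] [-1.77443404 -0.93124626  1.7736044   1.08976977] collar top row 233.14760547679376 231.75 [293.13901322 344.75827453] 296.25 342.75
```

>>> {"op": "move_arm", "data": {"moves": [{"x": 1.48,"y": -0.58,"z": 0,"roll": 0},{"x": 1.48,"y": -0.58,"z": 0,"roll": 0},{"x": 1.48,"y": -0.58,"z": 0,"roll": 0},{"x": 1.48,"y": -0.59,"z": 0,"roll": 0},{"x": 0,"y": 0,"z": 0,"roll": 0},{"x": 0,"y": 0,"z": 1.5,"roll": 0},{"x": 0,"y": 0,"z": 1.5,"roll": 0},{"x": 0,"y": 0,"z": 1.0,"roll": 0},{"x": 0,"y": 0,"z": 0.5,"roll": 0},{"x": 0,"y": 0,"z": 0.5,"roll": 0},{"x": 0,"y": 0,"z": 0.5,"roll": 0},{"x": 0,"y": 0,"z": 0,"roll": 0}]}}

```text
clock: 10.05
tcp_pos: [525.0, -143.0, 118.6]
tcp_rot: [[-0.37, -0.929, -0.001], [-0.929, 0.37, 0.0], [0.0, 0.001, -1.0]]
ft_force: [-1.0, 0.0, 0.1]
grip_width: 0.191
finger_force: 39.1
```

>>> {"op": "move_arm", "data": {"moves": [{"x": 0,"y": 0,"z": 0.5,"roll": 0},{"x": 0,"y": 0,"z": 0.5,"roll": 0},{"x": 0,"y": 0,"z": 0.5,"roll": 0},{"x": 0,"y": 0,"z": 0.4,"roll": 0},{"x": 0,"y": 0,"z": 0,"roll": 0},{"x": 0,"y": 0,"z": 0,"roll": 0}]}}

```text
clock: 10.65
tcp_pos: [525.1, -143.1, 99.9]
tcp_rot: [[-0.37, -0.929, -0.0], [-0.929, 0.37, 0.0], [0.0, 0.0, -1.0]]
ft_force: [0.4, -0.7, -0.6]
grip_width: 0.189
finger_force: 39.1
```

No contact so far, so the shank is in the bore. I'll lower in small steps.

>>> {"op": "move_arm", "data": {"moves": [{"x": 0,"y": 0,"z": 0.1,"roll": 0},{"x": 0,"y": 0,"z": 0.1,"roll": 0},{"x": 0,"y": 0,"z": 0,"roll": 0},{"x": 0,"y": 0,"z": 0,"roll": 0}]}}

```text
clock: 11.05
tcp_pos: [525.2, -143.2, 98.0]
tcp_rot: [[-0.37, -0.929, 0.0], [-0.929, 0.37, -0.0], [-0.0, -0.0, -1.0]]
ft_force: [-0.1, 0.1, 0.2]
grip_width: 0.185
finger_force: 39.1
```

>>> {"op": "move_arm", "data": {"moves": [{"x": 0,"y": 0,"z": 0.1,"roll": 0},{"x": 0,"y": 0,"z": 0,"roll": 0},{"x": 0,"y": 0,"z": 0,"roll": 0}]}}

```text
clock: 11.35
tcp_pos: [525.1, -143.1, 97.0]
tcp_rot: [[-0.37, -0.929, -0.0], [-0.929, 0.37, 0.0], [0.0, 0.0, -1.0]]
ft_force: [0.5, -0.4, 0.3]
grip_width: 0.191
finger_force: 39.1
```

>>> {"op": "move_arm", "data": {"moves": [{"x": 0,"y": 0,"z": 0.05,"roll": 0},{"x": 0,"y": 0,"z": 0.05,"roll": 0},{"x": 0,"y": 0,"z": 0,"roll": 0},{"x": 0,"y": 0,"z": 0,"roll": 0}]}}

```text
clock: 11.75
tcp_pos: [525.4, -143.2, 96.6]
tcp_rot: [[-0.37, -0.929, 0.001], [-0.929, 0.37, -0.0], [-0.0, -0.001, -1.0]]
ft_force: [-1.8, 0.1, 5.3]
grip_width: 0.186
finger_force: 39.6
```

Contact came at the predicted height. Now I'll release and check.

>>> {"op": "move_arm", "data": {"moves": [{"x": 0,"y": 0,"z": 0,"roll": 0},{"x": 0,"y": 0,"z": 0,"roll": 0},{"x": 0,"y": 0,"z": 0,"roll": 0},{"x": 0,"y": 0,"z": 0,"roll": 0},{"x": 0,"y": 0,"z": 0,"roll": 0},{"x": 0,"y": 0,"z": 0,"roll": 0},{"x": 0,"y": 0,"z": -0.5,"roll": 0},{"x": 0,"y": 0,"z": -1,"roll": 0},{"x": 0,"y": 0,"z": -1.5,"roll": 0},{"x": 0,"y": 0,"z": -1.5,"roll": 0},{"x": -1.5,"y": 0,"z": -1,"roll": 0},{"x": -1.5,"y": 0,"z": -0.5,"roll": 0},{"x": -1,"y": 0,"z": 0,"roll": 0},{"x": 0,"y": 0,"z": 0,"roll": 0}], "grip": 4.0}}

```text
clock: 13.15
tcp_pos: [540.5, -104.1, 155.7]
tcp_rot: [[-0.367, -0.93, -0.0], [-0.93, 0.367, 0.0], [-0.0, 0.0, -1.0]]
ft_force: [-1.0, 0.5, 0.8]
grip_width: 0.471
finger_force: 0.0
```

```bash
python3 - <<'E'
from h import *
s=get_state();c=calibration('wrist');im=get_image('wrist')
print(s['clock'],s['tcp_pos'],s['joints'],s['torque'])
np.save('c3.npy',c,allow_pickle=True);cv2.imwrite('pics/w4.png',im[:,:,::-1])
u,v=w2p(c,(525.6,-142,66)).astype(int);print(u,v)
u0=max(0,u-100);v0=max(0,v-75);print(u0,v0)
o=cv2.resize(im[v0:v0+150,u0:u0+200,::-1],None,fx=4,fy=4,interpolation=cv2.INTER_CUBIC);cv2.imwrite('pics/w4c.png',o)
E
```

```text
13.15 [ 540.48143451 -104.07092978  155.70720555] [-1.90408665e-01  3.59061023e-01 -2.49628805e-01  9.62311531e-01
  3.36645896e-04 -1.38540940e+00] [-0.05584745 -0.01200351 -0.00264769]
319 166
219 91
```

View pics/w4c.png

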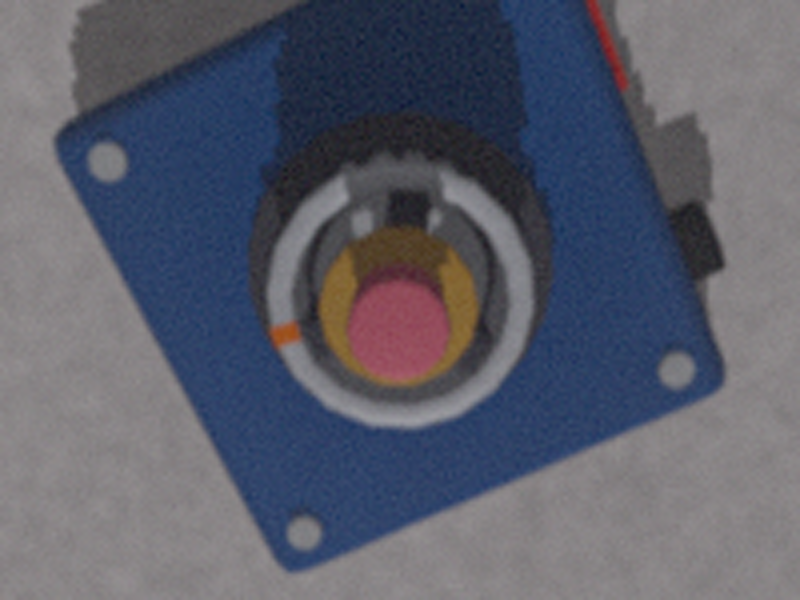

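The point stands upright in the chuck: collar at x 320–477, y 227–387, sleeve rim at x 267–535, bottom 428, in the 4x crop. Next I'll compute the sleeve centre for the grip.

```bash
python3 - <<'E'
from h import *
from scipy.optimize import least_squares
c=np.load('c3.npy',allow_pickle=True).item()
C=lambda u,v:np.array([(u+.5)/4-.5+219,(v+.5)/4-.5+91])
a=np.linspace(0,2*np.pi,181)
circ=lambda p,r,z:np.array([w2p(c,(p[0]+r*np.cos(t),p[1]+r*np.sin(t),z)) for t in a])
box=lambda q:np.r_[q.min(0),q.max(0)]
def fit(r,z,lo,hi,k):
  o=np.r_[C(*lo),C(*hi)];f=lambda p:(box(circ(p,r,z))-o)[k]
  s=least_squares(f,[525,-141]);print(s.x,f(s.x));return s.x
sl=fit(26,66,(267,155),(535,428),[0,1,2,3])
fit(15,73,(320,227),(477,387),[0,1,2,3]);fit(9,93,(347,275),(450,382),[0,2,3])
print(delta([525.8,-142.5,60]),delta([525.4,-143.2,60]))
E
```

```text
[ 525.92557935 -143.27150204] [-0.39144992  0.37929067  0.39166802 -0.40907138]
[ 526.75190993 -142.45968236] [-0.50968071  0.04859932  0.50943149 -0.02902903]
[ 526.69312744 -142.52768506] [-0.41448368  0.41434884  0.01283934]
[ 4.02 -0.09  9.54] [ 4.1  -0.08  9.54]
```

>>> {"op": "move_arm", "data": {"moves": [{"x": 1.0,"y": -0.03,"z": 0,"roll": 0},{"x": 1.5,"y": 0,"z": 0,"roll": 0},{"x": 1.55,"y": 0,"z": 0,"roll": 0},{"x": 0,"y": 0,"z": 0,"roll": 0},{"x": 0,"y": 0,"z": 1,"roll": 0},{"x": 0,"y": 0,"z": 1.5,"roll": 0},{"x": 0,"y": 0,"z": 1.5,"roll": 0},{"x": 0,"y": 0,"z": 1.5,"roll": 0},{"x": 0,"y": 0,"z": 1.5,"roll": 0},{"x": 0,"y": 0,"z": 1.5,"roll": 0},{"x": 0,"y": 0,"z": 1.0,"roll": 0},{"x": 0,"y": 0,"z": 0,"roll": 0},{"x": 0,"y": 0,"z": 0,"roll": 0}], "grip": 8.5}}

```text
clock: 14.5
tcp_pos: [525.2, -143.7, 60.9]
tcp_rot: [[-0.37, -0.929, -0.0], [-0.929, 0.37, 0.0], [-0.0, 0.0, -1.0]]
ft_force: [-0.2, -0.7, 1.0]
grip_width: 0.991
finger_force: 0.0
```

>>> {"op": "move_arm", "data": {"moves": [{"x": 0,"y": 0,"z": 0,"roll": 0},{"x": 0,"y": 0,"z": 0,"roll": 0},{"x": 0,"y": 0,"z": 0,"roll": 0},{"x": 0,"y": 0,"z": 0,"roll": 0},{"x": 0,"y": 0,"z": 0,"roll": 0},{"x": 0,"y": 0,"z": 0,"roll": 0},{"x": 0,"y": 0,"z": 0,"roll": 0},{"x": 0,"y": 0,"z": 0,"roll": 0}], "grip": 4.6, "grip_force": 60}}

```text
clock: 15.3
tcp_pos: [524.9, -143.5, 62.3]
tcp_rot: [[-0.369, -0.929, 0.0], [-0.929, 0.369, 0.0], [-0.0, -0.0, -1.0]]
ft_force: [-3.0, 0.9, 7.3]
grip_width: 0.592
finger_force: 61.2
```

```bash
cat > st.py <<'E'
from h import *
s=get_state();R=np.array(s['tcp_rot']);print(s['clock'],'tcp',np.round(s['tcp_pos'],1),'yaw',round(np.arctan2(R[1,0],R[0,0]),3),'Ft',(R.T@s['ft_force']).round(1),'T',np.round(s['torque'],3),'tau',np.round(s['tau'],2),'q6',round(s['joints'][5],3),s['grip_width'],s['finger_force'])
E
python3 st.py
```

```text
15.3 tcp [ 524.9 -143.5   62.3] yaw -1.949 Ft [ 0.3  3.1 -7.3] T [0.24  0.709 0.055] tau [ -0.19 -41.91  20.25  -1.44  -0.09   0.06] q6 -1.459 0.5924540666599202 61.17844311520457
```

>>> {"op": "move_arm", "data": {"moves": [{"x": 0,"y": 0,"z": 0,"roll": 0.08},{"x": 0,"y": 0,"z": 0,"roll": 0.08},{"x": 0,"y": 0,"z": 0,"roll": 0.08},{"x": 0,"y": 0,"z": 0,"roll": 0.08},{"x": 0,"y": 0,"z": 0,"roll": 0.08}]}}

```text
clock: 15.8
tcp_pos: [524.6, -143.3, 62.3]
tcp_rot: [[-0.704, -0.71, -0.0], [-0.71, 0.704, 0.001], [-0.0, 0.001, -1.0]]
ft_force: [-3.4, 2.3, 10.1]
grip_width: 0.589
finger_force: 61.3
```

```bash
python3 st.py
```

```text
15.8 tcp [ 524.6 -143.3   62.3] yaw -2.352 Ft [  0.8   4.  -10.1] T [0.295 0.787 0.277] tau [ -0.55 -41.47  20.55  -1.77  -0.17  -0.38] q6 -1.057 0.5887884422206763 61.30300646647811
```

>>> {"op": "move_arm", "data": {"moves": [{"x": 0,"y": 0,"z": 0,"roll": 0.08},{"x": 0,"y": 0,"z": 0,"roll": 0.08},{"x": 0,"y": 0,"z": 0,"roll": 0.08},{"x": 0,"y": 0,"z": 0,"roll": 0.08},{"x": 0,"y": 0,"z": 0,"roll": 0.08}]}}

```text
clock: 16.3
tcp_pos: [524.4, -142.9, 62.3]
tcp_rot: [[-0.925, -0.38, -0.001], [-0.38, 0.925, 0.001], [0.0, 0.001, -1.0]]
ft_force: [-4.6, 2.4, 8.8]
grip_width: 0.594
finger_force: 61.4
```

```bash
python3 st.py
```

```text
16.3 tcp [ 524.4 -142.9   62.3] yaw -2.752 Ft [ 3.3  4.  -8.8] T [0.412 0.841 0.224] tau [ -0.99 -41.2   20.75  -1.99  -0.38  -0.38] q6 -0.657 0.5941690461184699 61.353172436356544
```

>>> {"op": "move_arm", "data": {"moves": [{"x": 0,"y": 0,"z": 0,"roll": 0.06},{"x": 0,"y": 0,"z": 0,"roll": 0.06}]}}

```text
clock: 16.5
tcp_pos: [524.4, -142.8, 62.3]
tcp_rot: [[-0.964, -0.268, -0.001], [-0.268, 0.964, 0.001], [0.0, 0.002, -1.0]]
ft_force: [-4.7, 3.9, 8.5]
grip_width: 0.593
finger_force: 61.4
```

```bash
python3 st.py
```

```text
16.5 tcp [ 524.4 -142.8   62.3] yaw -2.871 Ft [ 3.5  5.  -8.5] T [0.551 0.799 0.244] tau [ -1.13 -41.15  20.78  -2.03  -0.45  -0.22] q6 -0.538 0.5931524114227628 61.36072251945734
```

>>> {"op": "move_arm", "data": {"moves": [{"x": 0,"y": 0,"z": 0,"roll": 0.06},{"x": 0,"y": 0,"z": 0,"roll": 0.06}]}}

```text
clock: 16.7
tcp_pos: [524.3, -142.7, 62.3]
tcp_rot: [[-0.989, -0.15, -0.001], [-0.15, 0.989, 0.002], [0.001, 0.002, -1.0]]
ft_force: [-3.1, 3.5, 9.0]
grip_width: 0.592
finger_force: 61.4
```

```bash
python3 st.py
```

```text
16.7 tcp [ 524.3 -142.7   62.3] yaw -2.991 Ft [ 2.6  4.  -9. ] T [0.565 0.809 0.271] tau [ -1.3  -41.11  20.82  -2.07  -0.53  -0.22] q6 -0.418 0.5920254258572107 61.36922582052648
```

>>> {"op": "move_arm", "data": {"moves": [{"x": 0,"y": 0,"z": 0,"roll": 0.06},{"x": 0,"y": 0,"z": 0,"roll": 0.06}]}}

```text
clock: 16.9
tcp_pos: [524.3, -142.6, 62.3]
tcp_rot: [[-1.0, -0.031, -0.001], [-0.031, 1.0, 0.002], [0.001, 0.002, -1.0]]
ft_force: [-3.8, 3.1, 9.4]
grip_width: 0.587
finger_force: 61.4
```

```bash
python3 st.py
```

```text
16.9 tcp [ 524.3 -142.6   62.3] yaw -3.11 Ft [ 3.7  3.2 -9.4] T [0.597 0.856 0.237] tau [ -1.48 -41.07  20.84  -2.1   -0.61  -0.22] q6 -0.298 0.5874683491464566 61.37532868422568
```

>>> {"op": "move_arm", "data": {"moves": [{"x": 0,"y": 0,"z": 0,"roll": 0.06},{"x": 0,"y": 0,"z": 0,"roll": 0.06}]}}

```text
clock: 17.1
tcp_pos: [524.4, -142.5, 62.3]
tcp_rot: [[-0.996, 0.089, -0.001], [0.089, 0.996, 0.002], [0.001, 0.002, -1.0]]
ft_force: [-3.8, 3.4, 10.1]
grip_width: 0.587
finger_force: 61.4
```

```bash
python3 st.py
```

```text
17.1 tcp [ 524.4 -142.5   62.3] yaw 3.053 Ft [  4.1   3.1 -10.1] T [0.666 0.848 0.279] tau [ -1.67 -41.05  20.85  -2.12  -0.7   -0.22] q6 -0.178 0.5870824914741809 61.37883142568171
```

>>> {"op": "move_arm", "data": {"moves": [{"x": 0,"y": 0,"z": 0,"roll": 0.06},{"x": 0,"y": 0,"z": 0,"roll": 0.06}]}}

```text
clock: 17.3
tcp_pos: [524.4, -142.4, 62.3]
tcp_rot: [[-0.978, 0.207, -0.001], [0.207, 0.978, 0.002], [0.001, 0.002, -1.0]]
ft_force: [-4.4, 3.3, 10.0]
grip_width: 0.589
finger_force: 61.4
```

```bash
python3 st.py
```

```text
17.3 tcp [ 524.4 -142.4   62.3] yaw 2.933 Ft [  5.    2.4 -10. ] T [0.684 0.815 0.298] tau [ -1.85 -41.05  20.86  -2.14  -0.79  -0.22] q6 -0.057 0.5892095346556571 61.38049207627773
```

>>> {"op": "move_arm", "data": {"moves": [{"x": 0,"y": 0,"z": 0,"roll": 0.06},{"x": 0,"y": 0,"z": 0,"roll": 0.06}]}}

```text
clock: 17.5
tcp_pos: [524.4, -142.3, 62.3]
tcp_rot: [[-0.946, 0.323, -0.001], [0.323, 0.946, 0.003], [0.001, 0.002, -1.0]]
ft_force: [-4.5, 4.7, 9.6]
grip_width: 0.589
finger_force: 61.4
```

```bash
python3 st.py
```

```text
17.5 tcp [ 524.4 -142.3   62.3] yaw 2.813 Ft [ 5.8  3.  -9.6] T [0.829 0.837 0.254] tau [ -2.04 -41.06  20.85  -2.13  -0.89  -0.22] q6 0.062 0.5891749978564323 61.37904544360936
```

>>> {"op": "move_arm", "data": {"moves": [{"x": 0,"y": 0,"z": 0,"roll": 0.06},{"x": 0,"y": 0,"z": 0,"roll": 0.06}]}}

```text
clock: 17.7
tcp_pos: [524.4, -142.2, 62.3]
tcp_rot: [[-0.901, 0.434, -0.001], [0.434, 0.901, 0.003], [0.002, 0.002, -1.0]]
ft_force: [-3.1, 6.0, 9.4]
grip_width: 0.592
finger_force: 61.4
```

```bash
python3 st.py
```

```text
17.7 tcp [ 524.4 -142.2   62.3] yaw 2.693 Ft [ 5.4  4.1 -9.3] T [0.819 0.795 0.24 ] tau [ -2.21 -41.08  20.84  -2.12  -0.98  -0.22] q6 0.182 0.5916187549580049 61.374822640791535
```

>>> {"op": "move_arm", "data": {"moves": [{"x": 0,"y": 0,"z": 0,"roll": 0.06},{"x": 0,"y": 0,"z": 0,"roll": 0.06}]}}

```text
clock: 17.9
tcp_pos: [524.5, -142.1, 62.3]
tcp_rot: [[-0.843, 0.538, -0.0], [0.538, 0.843, 0.003], [0.002, 0.002, -1.0]]
ft_force: [-3.5, 4.8, 8.7]
grip_width: 0.593
finger_force: 61.4
```

```bash
python3 st.py
```

```text
17.9 tcp [ 524.5 -142.1   62.3] yaw 2.573 Ft [ 5.6  2.2 -8.7] T [0.842 0.743 0.211] tau [ -2.38 -41.11  20.81  -2.1   -1.07  -0.22] q6 0.302 0.5926302908162551 61.36813790537417
```

>>> {"op": "move_arm", "data": {"moves": [{"x": 0,"y": 0,"z": 0,"roll": 0.06},{"x": 0,"y": 0,"z": 0,"roll": 0.06}]}}

```text
clock: 18.1
tcp_pos: [524.5, -142.0, 62.3]
tcp_rot: [[-0.772, 0.635, -0.0], [0.635, 0.772, 0.003], [0.002, 0.002, -1.0]]
ft_force: [-3.5, 4.9, 8.5]
grip_width: 0.592
finger_force: 61.4
```

```bash
python3 st.py
```

```text
18.1 tcp [ 524.5 -142.    62.3] yaw 2.453 Ft [ 5.8  1.6 -8.5] T [1.002 0.768 0.302] tau [ -2.54 -41.16  20.78  -2.06  -1.16  -0.22] q6 0.422 0.5920617305694217 61.35997725650668
```

>>> {"op": "move_arm", "data": {"moves": [{"x": 0,"y": 0,"z": 0,"roll": 0.06},{"x": 0,"y": 0,"z": 0,"roll": 0.06}]}}

```text
clock: 18.3
tcp_pos: [524.6, -141.9, 62.3]
tcp_rot: [[-0.691, 0.723, -0.0], [0.723, 0.691, 0.003], [0.003, 0.002, -1.0]]
ft_force: [-3.3, 5.6, 8.6]
grip_width: 0.588
finger_force: 61.3
```

```bash
python3 st.py
```

```text
18.3 tcp [ 524.6 -141.9   62.3] yaw 2.333 Ft [ 6.3  1.5 -8.6] T [1.    0.733 0.301] tau [ -2.68 -41.22  20.74  -2.02  -1.25  -0.22] q6 0.542 0.5877618677917357 61.34906820952892
```

>>> {"op": "move_arm", "data": {"moves": [{"x": 0,"y": 0,"z": 0,"roll": 0.06},{"x": 0,"y": 0,"z": 0,"roll": 0.06}]}}

```text
clock: 18.5
tcp_pos: [524.8, -141.8, 62.3]
tcp_rot: [[-0.599, 0.801, 0.0], [0.801, 0.599, 0.004], [0.003, 0.002, -1.0]]
ft_force: [-3.6, 6.4, 8.8]
grip_width: 0.593
finger_force: 61.3
```

```bash
python3 st.py
```

```text
18.5 tcp [ 524.8 -141.8   62.3] yaw 2.213 Ft [ 7.3  1.  -8.8] T [1.045 0.637 0.229] tau [ -2.81 -41.28  20.69  -1.96  -1.33  -0.22] q6 0.662 0.5926005215862694 61.337755462154746
```

>>> {"op": "move_arm", "data": {"moves": [{"x": 0,"y": 0,"z": 0,"roll": 0.06},{"x": 0,"y": 0,"z": 0,"roll": 0.06}]}}

```text
clock: 18.7
tcp_pos: [524.8, -141.7, 62.3]
tcp_rot: [[-0.499, 0.867, 0.0], [0.867, 0.499, 0.004], [0.003, 0.002, -1.0]]
ft_force: [-2.6, 5.6, 8.0]
grip_width: 0.594
finger_force: 61.3
```

```bash
python3 st.py
```

```text
18.7 tcp [ 524.8 -141.7   62.3] yaw 2.093 Ft [ 6.1  0.6 -8. ] T [1.105 0.645 0.283] tau [ -2.94 -41.36  20.64  -1.89  -1.41  -0.2 ] q6 0.782 0.5944990262490035 61.32961261086166
```

>>> {"op": "move_arm", "data": {"moves": [{"x": 0,"y": 0,"z": 0,"roll": 0.06},{"x": 0,"y": 0,"z": 0,"roll": 0.06}]}}

```text
clock: 18.9
tcp_pos: [524.9, -141.7, 62.3]
tcp_rot: [[-0.392, 0.92, 0.0], [0.92, 0.392, 0.004], [0.003, 0.002, -1.0]]
ft_force: [-3.7, 5.7, 9.0]
grip_width: 0.588
finger_force: 61.3
```

```bash
python3 st.py
```

```text
18.9 tcp [ 524.9 -141.7   62.3] yaw 1.973 Ft [ 6.7 -1.2 -9. ] T [1.148 0.631 0.366] tau [ -3.09 -41.44  20.57  -1.81  -1.46  -0.14] q6 0.902 0.588016654100657 61.32866227068007
```

>>> {"op": "move_arm", "data": {"moves": [{"x": 0,"y": 0,"z": 0,"roll": 0.06},{"x": 0,"y": 0,"z": 0,"roll": 0.06}]}}

```text
clock: 19.1
tcp_pos: [525.0, -141.6, 62.3]
tcp_rot: [[-0.279, 0.96, 0.001], [0.96, 0.279, 0.004], [0.004, 0.002, -1.0]]
ft_force: [-2.2, 4.8, 7.7]
grip_width: 0.591
finger_force: 61.3
```

```bash
python3 st.py
```

```text
19.1 tcp [ 525.  -141.6   62.3] yaw 1.854 Ft [ 5.2 -0.8 -7.7] T [1.205 0.546 0.403] tau [ -3.22 -41.53  20.51  -1.73  -1.51  -0.06] q6 1.022 0.5906484695472849 61.325928373262286
```

The torque is rising, about 0.15 N m over drag. One more small step should bring it to around 0.2.

>>> {"op": "move_arm", "data": {"moves": [{"x": 0,"y": 0,"z": 0,"roll": 0.05},{"x": 0,"y": 0,"z": 0,"roll": 0.05}]}}

```text
clock: 19.3
tcp_pos: [525.1, -141.6, 62.3]
tcp_rot: [[-0.183, 0.983, 0.001], [0.983, 0.183, 0.004], [0.004, 0.001, -1.0]]
ft_force: [-2.0, 6.5, 7.8]
grip_width: 0.586
finger_force: 61.3
```

```bash
python3 st.py
```

```text
19.3 tcp [ 525.1 -141.6   62.3] yaw 1.754 Ft [ 6.8 -0.8 -7.7] T [1.162 0.47  0.544] tau [ -3.31 -41.61  20.46  -1.66  -1.54   0.08] q6 1.122 0.5857872639409841 61.32293921895325
```

>>> {"op": "move_arm", "data": {"moves": [{"x": 0,"y": 0,"z": 0,"roll": 0},{"x": 0,"y": 0,"z": 0,"roll": 0},{"x": 0,"y": 0,"z": 0,"roll": 0}]}}

```text
clock: 19.6
tcp_pos: [525.1, -141.6, 62.3]
tcp_rot: [[-0.183, 0.983, 0.001], [0.983, 0.183, 0.004], [0.004, 0.001, -1.0]]
ft_force: [-1.9, 6.9, 8.3]
grip_width: 0.592
finger_force: 61.3
```

```bash
python3 st.py
```

```text
19.6 tcp [ 525.1 -141.6   62.3] yaw 1.755 Ft [ 7.2 -0.6 -8.3] T [1.179 0.549 0.022] tau [-2.950e+00 -4.158e+01  2.047e+01 -1.690e+00 -1.600e+00  1.000e-02] q6 1.121 0.5915136271527668 61.262933537364006
```

At about 0.28 N m over drag the grip is firm, so I stop turning, release the sleeve, lift away and check.

>>> {"op": "move_arm", "data": {"moves": [{"x": 0,"y": 0,"z": 0,"roll": 0},{"x": 0,"y": 0,"z": 0,"roll": 0},{"x": 0,"y": 0,"z": 0,"roll": 0},{"x": 0,"y": 0,"z": 0,"roll": 0},{"x": 0,"y": 0,"z": 0,"roll": 0},{"x": 0,"y": 0,"z": 0,"roll": 0},{"x": 0,"y": 0,"z": -0.5,"roll": 0},{"x": 0,"y": 0,"z": -1.5,"roll": 0},{"x": 0,"y": 0,"z": -2,"roll": 0},{"x": 0,"y": 0,"z": -2,"roll": 0},{"x": 0,"y": 0,"z": -2,"roll": 0},{"x": -1,"y": 0,"z": -1.5,"roll": 0},{"x": -1.5,"y": 0,"z": 0,"roll": 0},{"x": -1.5,"y": 0,"z": 0,"roll": 0},{"x": 0,"y": 0,"z": 0,"roll": 0},{"x": 0,"y": 0,"z": 0,"roll": 0}], "grip": 8.5}}

```text
clock: 21.2
tcp_pos: [531.7, -183.4, 154.7]
tcp_rot: [[-0.181, 0.984, -0.002], [0.984, 0.181, 0.001], [0.002, -0.002, -1.0]]
ft_force: [0.0, 0.4, -0.9]
grip_width: 0.995
finger_force: 0.0
```

```bash
python3 - <<'E'
from h import *
s=get_state();c=calibration('wrist');im=get_image('wrist')
print(s['clock'],s['tcp_pos'],s['ft_force'],s['grip_width'])
u,v=w2p(c,(525.6,-142,66)).astype(int)
u0=max(0,u-100);v0=max(0,v-75);print(u0,v0)
print([((w2p(c,(525.9,-142.9,z))-[u0,v0])*4).round() for z in(66,73,93)])
o=cv2.resize(im[v0:v0+150,u0:u0+200,::-1],None,fx=4,fy=4,interpolation=cv2.INTER_CUBIC);cv2.imwrite('pics/w5c.png',o)
E
```

```text
21.2 [ 531.68453813 -183.35001065  154.70804964] [ 0.00387893  0.38738046 -0.91286237] 0.9950595745775377
219 90
[array([402., 306.]), array([402., 313.]), array([402., 335.])]
```

View pics/w5c.png

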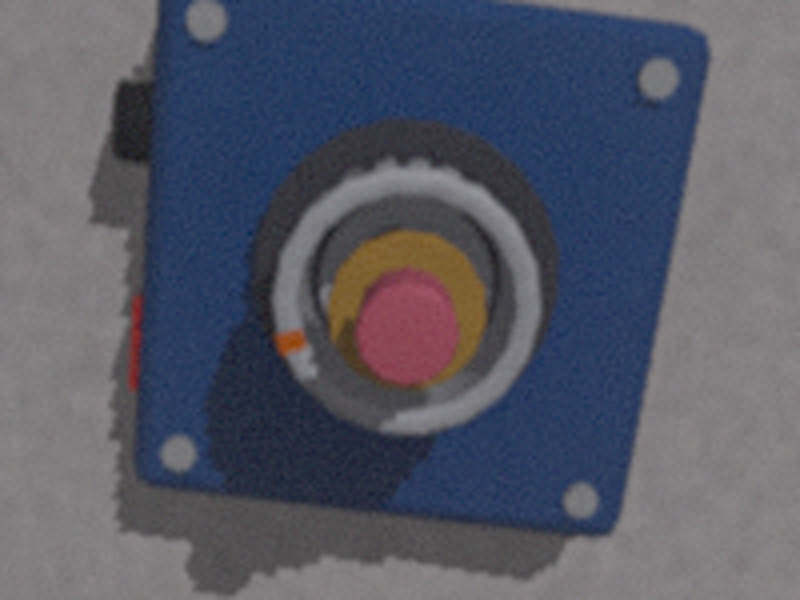

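The point is upright, its collar centred at x=408 against sleeve centre x=407. The orange mark kept its place relative to the tool, so the sleeve turned without slipping. Handing in.

```bash
python3 -c "
from cell import *
print(sign_off())"
```

```text
the job is handed in; nothing more can be done
None
```

The pink point is in the chuck, upright and centred, tightened to about 0.28 N m over the drag (by the wrist torque reading), which is firm but not overtight; the job was handed in at about 21 s, and the sign-off returned no verdict.

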